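# Vent the vacuum desiccator and lock its valve

### The arm

A 7-joint arm with a two-finger parallel gripper is mounted at the origin on the work surface. World frame = base frame: x ahead of the robot, y to its left, z up, the work surface at z = 0. Lengths are in m, angles in rad, forces in N, time in s.
With the tool pointing down it reaches from about 0.4 to 0.85 m from the base axis. Payload 4.4 kg.
Tool frame: the origin (TCP) lies between the finger pads; the fingertips stand 19 mm ahead of it and the grasp point (between the pads) is the TCP (robot.tcp_to_tips is the distance from the TCP to the fingertips, in m); x points along the fingers, z is the direction in which the jaws open and shut, and the axes are right-handed (so a half turn about x gives the same grasp; the last joint's range is limited). The gripper opens to 94 mm and grips with 3 to 60 N. Pads are 16 mm wide; open, the fingers measure 119 mm over their backs; the gripper's body (75 mm by 177 mm) begins 78 mm behind the grasp point.
Start: joints at [1.241, 0.628, 0.038, 1.517, -0.027, 0.996, -0.02], TCP at [0.17, -0.628, 0.224] pointing down, gripper open.
Joint ranges: [-3.06, 3.06], [-0.37, 2.12], [-1.25, 1.32], [0.18, 2.47], [-1.1, 4.24], [0.23, 1.98], [-2.94, 2.94]. Speed limits (rad/s): [2.57, 2.57, 3.14, 3.14, 3.14, 3.14, 3.14].

### API

Orientations are given as a 3x3 rotation matrix whose columns are the frame's x, y, z axes.
In Python, from workcell import read_state, snapshot, calibration, robot gives the robot as it stands.
- The arm moves only by the shell command python3 -m inch 'ROWS' [OPENING] [FORCE]. ROWS is JSON, a list of rows, each a list of 6 numbers: the shift along the tool's x, y, z in m, then the turn, a rotation vector about the tool's x, y, z in rad. In form: [[tx, ty, tz, ax, ay, az], ...]. A call has exactly 8 rows; each row is the pose to reach, as a shift and turn from the pose commanded when the call began, along the tool's axes at that moment; what a row does not reach only later rows make up. A row lasts 1/8 s, in which the tool goes at most 62.5 mm and 10.7 degrees, less where a joint would pass 70% of its speed; a pose out of reach is approached as far as the arm can. A call with a gripper value outside its range is refused whole. OPENING is the opening, from -1 (shut) to 1 (fully open), set as the call begins (- or left out, the last holds). The fingers move at their own pace and stop on an object; FORCE is the grip in N (left out, the last holds). Time passes only in rows, so rows that repeat a pose let the fingers close, or fill a call up. It gives the time, the measured TCP pose, the force and the opening at its end, in the units of the state.
- read_state(): the state, without advancing time (a new reading comes with each control period).
- snapshot(name): name is "scene" or "top"; returns the picture (400x640x3 uint8, red, green, blue); there is no depth.
- calibration(name): a dict with "camera_matrix" (3x3 intrinsics, pixels), "rvec" (rotation vector, rad) and "tvec" (3), from world to camera coordinates, as OpenCV has them. Camera axes: x right, y down, z forward; pixel columns grow to the right and rows downward; lengths in m; the calibration is good to about 2 mm. A picture is of the moment at which its call begins. calibration takes no time and is no camera call.
- robot.finish_job(): hands the job in, once; it reports no verdict.
The state is a dict: "t": time; "joint_positions": joint angles; "joint_velocities": joint speeds; "effort": joint torques, N m; "eef_pos": TCP position; "tool_rot": TCP orientation; "force": force on the tool from outside, world axes, zero at the start; "moment": the same for the moment, N m; "opening": finger opening in m.
Only numpy, scipy, OpenCV 4.12 (cv2) and the standard library are available. Lean on these libraries where they do the work, as an engineer would, in place of code of your own. Each camera call takes 0.05 s, during which the arm holds its last target.

### The job

Let air into the vacuum desiccator through the valve on its lid: unscrew the small knurled lock nut anticlockwise (seen from above) up to its stop, then press the freed valve tip right down and keep it down for at least a second. Afterwards let the tip spring back up and screw the lock nut fully down again, and let go; do not shove the bottle, the beaker or the tube rack about.

Things in the scene. Friction and masses are not known exactly. Their poses are not given: they have to be found in the camera images.
- desiccator: Round glass vacuum desiccator, fixed; 168 mm rim flange (clips reach 93 mm radius), clear domed lid 101 mm high. Origin: centre of its underside, on the table; z up. The valve stands on the vertical axis through the origin: rubber washer 36 mm across (100-106 mm up), steel boss 26 mm across (to 114 mm), bare stem 10 mm across (to 142 mm), then the lock nut with the valve tip out of its top.
- nut_mid (a point): Centre of the brass knurled lock nut, on the valve axis, half-way up the nut. The nut is an upright cylinder 15 mm across and 10 mm high; when screwed down its centre is 147 mm above the table. It rises 2 mm for each radian that it is unscrewed (coarse thread).
- lock_nut (a joint): Turn of the lock nut, rad. 0: screwed fully down (its start, a stop), tip locked. Grows as the nut is unscrewed anticlockwise seen from above, to a stop at 2.6. The tip can go down only as far as the nut has risen, so its full stroke needs at least 2.0 rad. It turns stiffly (0.035 N m) and stays where it is left.
- tip_top (a point): Top centre of the valve tip, on the valve axis: a steel pin 5 mm across with a flat head 8 mm across, 4 mm high, standing up out of the nut. 170 mm above the table when not pressed: 18 mm above the top of the screwed-down nut, 13 mm above that of the fully unscrewed nut. The nut rides on the pin and goes down with it when the tip is pressed.
- valve_tip (a joint): How far the valve tip is pressed down, in m: 0 up, 0.004 right down. A spring pushes it up: 3.5 N to start, 6.3 N right down. With the nut screwed down it is locked and gives less than 1.5 mm even under 20 N.
- amber_bottle: Bystander: closed amber glass bottle, 60 mm across, about 135 mm high, loose. Origin: centre of its underside.
- beaker: Bystander: open clear glass beaker, 66 mm across, 85 mm high, loose. Origin: centre of its underside.
- tube_rack: Bystander: blue plastic test tube rack, 80 mm (x) by 200 mm (y), 70 mm high, with tubes standing up to 105 mm, loose. Origin: centre of its underside.
Things that resemble listed ones, but are neither listed nor needed, are in the scene too. There is more than one size of the desiccator; the job needs the smallest.

How it is judged:
By the outcome, as a careful person would: the job done as asked, in the order asked, and still so for the second after the job is handed in, with the robot touching nothing.
It also fails if it takes over 72 s, if anything falls off the work surface, if the arm or the gripper's body presses on something with over 40 N, if the wrist force passes 120 N, or if a joint passes its speed limit or range.

## Working session

There is one attempt and no reset: what is moved stays moved. The work goes in short steps, Python scripts to look and compute and a shell command to move; the robot and the scene stay as the last step left them, time stands still between calls to the robot, and variables do not carry over. Pictures are saved under pics/ and viewed, and the job is handed in when it is done.

```bash
ls; mkdir -p pics; python3 - <<'E'
from workcell import read_state, snapshot, calibration, robot
import cv2
s=read_state();print({k:s[k] for k in('t','eef_pos','tool_rot','force','opening')})
for n in('scene','top'):
    cv2.imwrite(f'pics/{n}0.png',snapshot(n)[:,:,::-1]);print(calibration(n))
E
```

```text
pics
{'t': 0.0, 'eef_pos': array([ 0.16935516, -0.62688842,  0.22358602]), 'tool_rot': array([[-4.95208835e-04,  9.65406999e-01,  2.60747161e-01],
       [ 1.80559515e-03,  2.60747631e-01, -9.65405310e-01],
       [-9.99998247e-01, -7.27343133e-06, -1.87225872e-03]]), 'force': array([ 0.93480313,  0.04873255, -0.03588261]), 'opening': 0.0940535273612779}
{'camera_matrix': array([[370.26612648,   0.        , 320.03559901],
       [  0.        , 370.26612648, 201.09875981],
       [  0.        ,   0.        ,   1.        ]]), 'rvec': array([ 1.86470172,  1.68394074, -0.64214477]), 'tvec': array([-0.13610517, -0.32581972,  1.35950374])}
{'camera_matrix': array([[448.20748649,   0.        , 318.35893483],
       [  0.        , 448.20748649, 199.16767644],
       [  0.        ,   0.        ,   1.        ]]), 'rvec': array([ 2.15527857, -2.17574948,  0.08083001]), 'tvec': array([0.09359308, 0.54247864, 1.08870069])}
```

View pics/scene0.png

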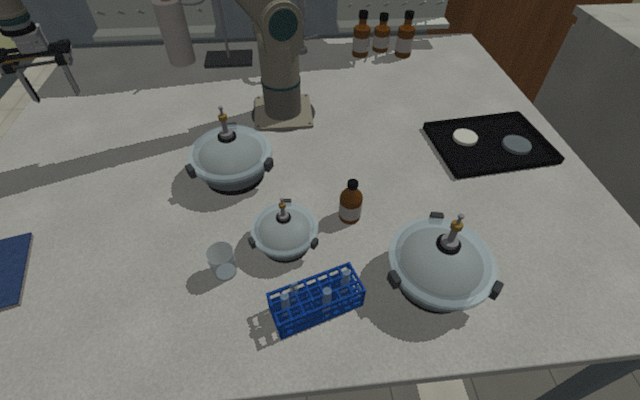

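View pics/top0.png

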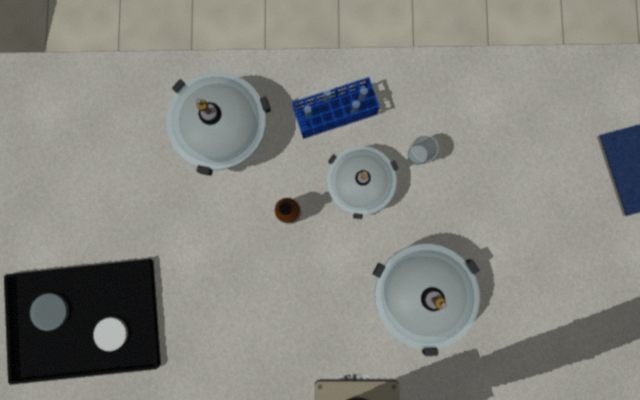

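The smallest desiccator is the middle one: top view about (362,180), scene about (284,230). The beaker, bottle and rack stand around it. I'll zoom in on the valve.

```bash
python3 - <<'E'
import cv2,numpy as np
a=cv2.imread('pics/scene0.png')[190:270,240:330];b=cv2.imread('pics/top0.png')[140:220,320:410]
o=np.hstack([cv2.resize(i,None,fx=4.4,fy=4.4,interpolation=cv2.INTER_CUBIC) for i in(a,b)])
cv2.imwrite('pics/z0.png',o);print(o.shape)
E
```

```text
(352, 792, 3)
```

View pics/z0.png

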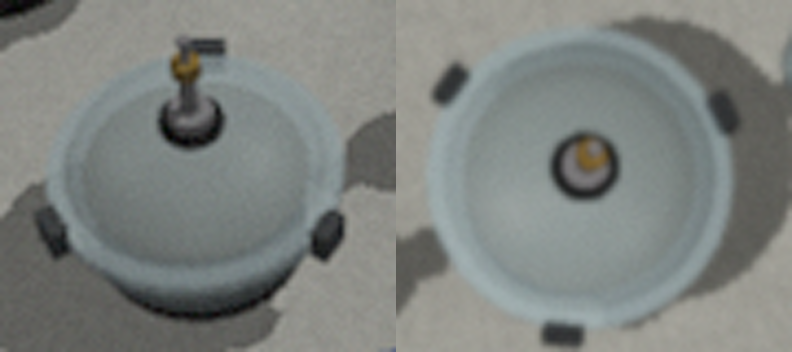

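```bash
cat > h.py <<'E'
import numpy as np,cv2
from workcell import calibration
def ray(n,uv,z):
    c=calibration(n);R=cv2.Rodrigues(c['rvec'])[0];C=-R.T@c['tvec']
    d=R.T@np.linalg.inv(c['camera_matrix'])@[*uv,1.]
    return (C+d*(z-C[2])/d[2])
def proj(n,p):
    c=calibration(n);return cv2.projectPoints(np.array([p],float),c['rvec'],c['tvec'],c['camera_matrix'],None)[0].ravel()
E
python3 - <<'E'
from h import *
for n,uv,z in [('scene',(281.8,199.8),.169),('scene',(282.3,205.2),.147),('scene',(283.2,217.8),.104),('top',(363.2,177.7),.104),('top',(364.5,175.2),.147),('top',(365,173.9),.169),
 ('top',(287,209),.135),('scene',(352,184),.135),('top',(430,147),.085),('scene',(226,272),0)]:
    print(n,uv,z,ray(n,uv,z).round(4))
for n,u in [('rackTop',[(370,78),(379,103),(303,137),(293,101)])]:
    for x in u: print(n,ray('top',x,.07).round(3))
E
```

```text
scene (281.8, 199.8) 0.169 [ 0.5916 -0.014   0.169 ]
scene (282.3, 205.2) 0.147 [ 0.5883 -0.0142  0.147 ]
scene (283.2, 217.8) 0.104 [ 0.5904 -0.015   0.104 ]
top (363.2, 177.7) 0.104 [ 0.585  -0.0173  0.104 ]
top (364.5, 175.2) 0.147 [ 0.5845 -0.0167  0.147 ]
top (365, 173.9) 0.169 [ 0.5842 -0.0159  0.169 ]
top (287, 209) 0.135 [0.5118 0.157  0.135 ]
scene (352, 184) 0.135 [0.5237 0.1605 0.135 ]
top (430, 147) 0.085 [ 0.6593 -0.1782  0.085 ]
scene (226, 272) 0 [ 0.6617 -0.1639  0.    ]
rackTop [ 0.835 -0.041  0.07 ]
rackTop [ 0.772 -0.062  0.07 ]
rackTop [0.691 0.124 0.07 ]
rackTop [0.78  0.148 0.07 ]
```

```bash
python3 -m inch '[[-0.05,0,0,0,0,0],[-0.1,0.02,-0.017,0,0,0],[-0.11,0.06,-0.051,0,0,0],[-0.11,0.1,-0.085,0,0,0],[-0.11,0.14,-0.12,0,0,0],[-0.11,0.18,-0.154,0,0,0],[-0.11,0.22,-0.188,0,0,0],[-0.11,0.26,-0.222,0,0,0]]' 0 10
```

```text
t: 1.1
eef_pos: [0.3633, -0.3437, 0.3343]
tool_rot: [[-0.0, 0.965, 0.261], [0.0, 0.261, -0.965], [-1.0, -0.0, -0.0]]
force: [0.4, -0.6, 0.6]
opening: 0.0469
```

```bash
python3 -m inch '[[0,0.04,-0.035,0,0,0],[0,0.08,-0.07,0,0,0],[0,0.12,-0.105,0,0,0],[0,0.16,-0.14,0,0,0],[0,0.2,-0.175,0,0,0],[0,0.24,-0.21,0,0,0],[0,0.28,-0.24,0,0,0],[0,0.3026,-0.2586,0,0,0]]' 0 10
python3 - <<'E'
from workcell import *
import cv2
s=read_state();print(s['t'],s['eef_pos'],s['tool_rot'],s['joint_positions'],s['force'],s['opening'])
cv2.imwrite('pics/s1.png',snapshot('scene')[:,:,::-1])
E
```

```text
t: 2.1
eef_pos: [0.5882, -0.0139, 0.3339]
tool_rot: [[-0.001, 0.965, 0.264], [0.001, 0.264, -0.965], [-1.0, -0.0, -0.001]]
force: [-0.6, -0.2, -0.4]
opening: 0.0469
2.1 [ 0.58820023 -0.01394371  0.33387446] [[-6.70249259e-04  9.64633528e-01  2.63593830e-01]
 [ 1.05108679e-03  2.63594423e-01 -9.64633026e-01]
 [-9.99999223e-01 -3.69484579e-04 -1.19058753e-03]] [ 0.09037161  0.44258787 -0.17538275  1.53764083  0.08009194  1.16907271
 -1.40387721] [-0.63244883 -0.2165528  -0.37741181] 0.04690518227999434
```

View pics/s1.png

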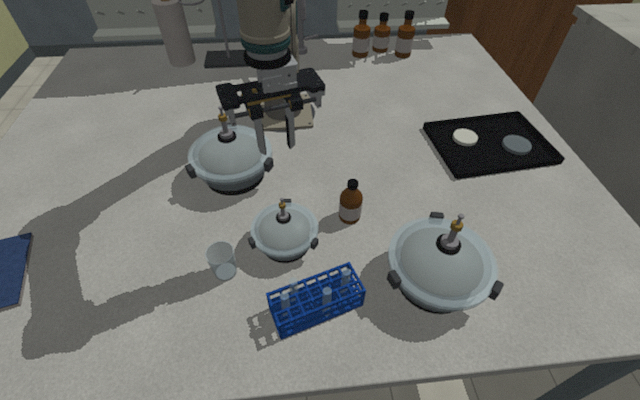

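```bash
python3 -m inch '[[0.05,0,0,0,0,0],[0.09,0,0,0,0,0],[0.12,-0.0014,0.001,0,0,0],[0.12,-0.0014,0.001,0,0,0],[0.12,-0.0014,0.001,0,0,0],[0.12,-0.0014,0.001,0,0,0],[0.12,-0.0014,0.001,0,0,0],[0.12,-0.0014,0.001,0,0,0]]' 0 10
python3 - <<'E'
from workcell import *
from h import *
import cv2
s=read_state();p=s['eef_pos'];R=s['tool_rot'];print(s['t'],p,s['joint_positions'])
a=snapshot('scene')[:,:,::-1];b=snapshot('top')[:,:,::-1]
o=np.hstack([cv2.resize(i,None,fx=4.4,fy=4.4,interpolation=cv2.INTER_CUBIC) for i in(a[160:250,240:330],b[140:230,320:410])])
cv2.imwrite('pics/z1.png',o)
for d in (-.0235,.0235):
  print(((proj('scene',p+R@[.019,0,d])-[240,160])*4.4).round(), ((proj('top',p+R@[.019,0,d])-[320,140])*4.4+[396,0]).round())
E
```

```text
t: 3.15
eef_pos: [0.5865, -0.0182, 0.2151]
tool_rot: [[0.001, 0.965, 0.261], [-0.0, 0.261, -0.965], [-1.0, 0.001, 0.0]]
force: [0.6, 0.7, -0.6]
opening: 0.0468
3.15 [ 0.58650825 -0.0181873   0.21507713] [ 0.08867903  0.54959466 -0.16355377  1.70840789  0.1096472   0.89149579
 -1.42713204]
[216. 120.] [556. 149.]
[126. 144.] [651. 123.]
```

View pics/z1.png

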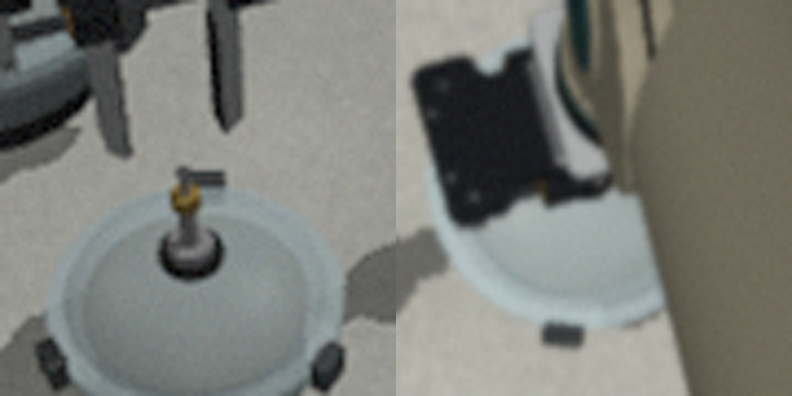

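```bash
python3 -m inch '[[0,0.001,-0.0034,0,0,0],[0.02,0.001,-0.0034,0,0,0],[0.04,0.001,-0.0034,0,0,0],[0.06,0.001,-0.0034,0,0,0],[0.068,0.001,-0.0034,0,0,0],[0.068,0.001,-0.0034,0,0,0],[0.068,0.001,-0.0034,0,0,0],[0.068,0.001,-0.0034,0,0,0]]' 0 10
python3 - <<'E'
from workcell import *
from h import *
s=read_state();p=s['eef_pos'];print(s['t'],p,s['force'],s['moment'])
a=snapshot('scene')[:,:,::-1]
cv2.imwrite('pics/z2.png',cv2.resize(a[150:250,220:340],None,fx=5,fy=5,interpolation=cv2.INTER_CUBIC))
E
```

```text
t: 4.25
eef_pos: [0.5869, -0.0146, 0.1473]
tool_rot: [[0.001, 0.965, 0.261], [-0.0, 0.261, -0.965], [-1.0, 0.001, 0.0]]
force: [0.8, -0.4, 0.1]
opening: 0.0468
4.25 [ 0.58686076 -0.01464436  0.14727097] [ 0.75587136 -0.40514851  0.08123231] [ 0.02500525 -0.02947284  0.04215956]
```

View pics/z2.png

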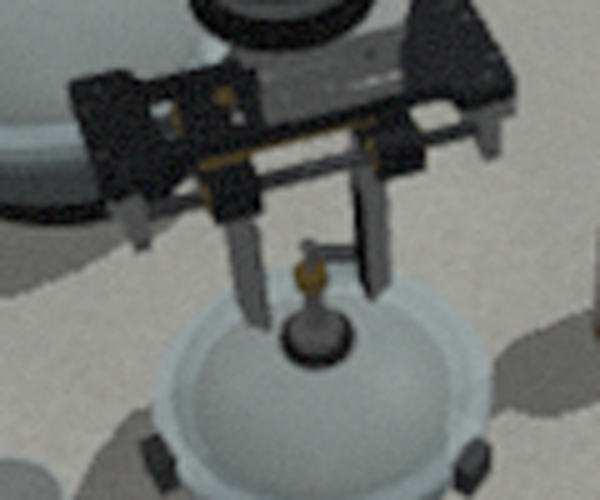

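The nut at (311,275) sits midway between the finger inner faces at 264 and 358. I'll close gently and read the side force.

```bash
python3 -m inch '[[0,0,0,0,0,0],[0,0,0,0,0,0],[0,0,0,0,0,0],[0,0,0,0,0,0],[0,0,0,0,0,0],[0,0,0,0,0,0],[0,0,0,0,0,0],[0,0,0,0,0,0]]' -1 10
python3 - <<'E'
from workcell import *
from h import *
s=read_state();R=s['tool_rot'];print(s['t'],s['eef_pos'],R.T@s['force'],R.T@s['moment'],s['opening'])
a=snapshot('scene')[:,:,::-1]
cv2.imwrite('pics/z3.png',cv2.resize(a[150:250,220:340],None,fx=5,fy=5,interpolation=cv2.INTER_CUBIC))
E
```

```text
t: 5.3
eef_pos: [0.5865, -0.0153, 0.1465]
tool_rot: [[0.0, 0.966, 0.26], [-0.001, 0.26, -0.966], [-1.0, 0.0, 0.001]]
force: [1.8, -3.2, -0.3]
opening: 0.0144
5.3 [ 0.58650453 -0.0152997   0.1465188 ] [0.2870662  0.87145445 3.54961038] [ 0.01174457 -0.80059615  0.04561366] 0.014412537975485355
```

View pics/z3.png

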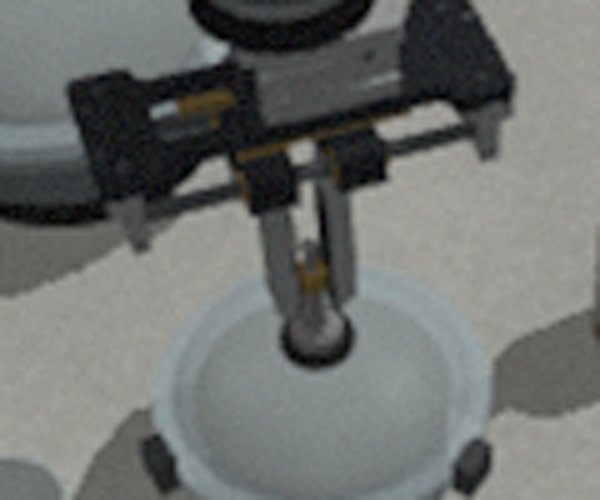

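```bash
python3 -m inch '[[0,0,0,0,0,0],[0,0,0.0005,0,0,0],[0,0,0.0005,-0.18,0,0],[0,0,0.0005,-0.36,0,0],[0,0,0.0005,-0.54,0,0],[0,0,0.0005,-0.72,0,0],[0,0,0.0005,-0.9,0,0],[0,0,0.0005,-1.08,0,0]]' -0.3 10
python3 -m inch '[[0,0,0,-0.18,0,0],[0,0,0,-0.36,0,0],[0,0,0,-0.49,0,0],[0,0,0,-0.49,0,0],[0,0,0,-0.49,0,0],[0,0,0,-0.49,0,0],[0,0,0,-0.49,0,0],[0,0,0,-0.49,0,0]]' -0.3 10
python3 -m inch '[[0,0,0,0,0,0],[0,0,0,0,0,0],[0,0,0,0,0,0],[0,0,0,0,0,0],[0,0,0,0,0,0],[0,0,0,0,0,0],[0,0,0,0,0,0],[0,0,0,0,0,0]]' -1 10
python3 - <<'E'
from workcell import *
from h import *
s=read_state();R=s['tool_rot'];print(s['t'],s['eef_pos'],R.T@s['force'],R.T@s['moment'],s['opening'],s['joint_positions'])
a=snapshot('scene')[:,:,::-1]
cv2.imwrite('pics/z4.png',cv2.resize(a[150:250,220:340],None,fx=5,fy=5,interpolation=cv2.INTER_CUBIC))
E
```

```text
t: 6.35
eef_pos: [0.5862, -0.0143, 0.1465]
tool_rot: [[-0.0, 0.219, 0.976], [0.001, 0.976, -0.219], [-1.0, 0.001, -0.001]]
force: [-0.6, 1.0, -0.0]
opening: 0.0327
t: 7.35
eef_pos: [0.5865, -0.0151, 0.1465]
tool_rot: [[0.0, -0.26, 0.966], [-0.0, 0.966, 0.26], [-1.0, -0.0, 0.0]]
force: [-0.3, 0.1, -0.3]
opening: 0.0333
t: 8.35
eef_pos: [0.5874, -0.0149, 0.1467]
tool_rot: [[0.002, -0.26, 0.966], [0.001, 0.966, 0.26], [-1.0, 0.0, 0.002]]
force: [4.8, 1.0, -2.4]
opening: 0.0147
8.35 [ 0.58742519 -0.0148809   0.14674044] [ 2.42126646 -0.31176742  4.86575019] [-0.0089607  -1.28349696 -0.14619617] 0.014685788376474657 [ 0.34463833  0.69599325 -0.59183587  1.76456957  0.50324192  0.83464195
 -0.22190141]
```

View pics/z4.png

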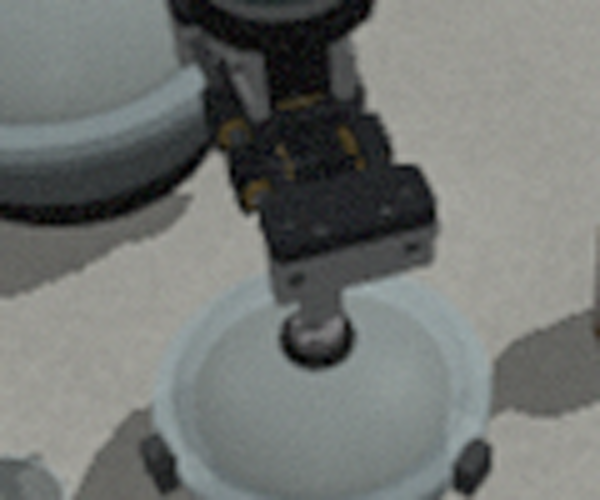

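```bash
python3 -m inch '[[0,0,0.001,0,0,0],[0,0,0.001,0,0,0],[0,0,0.001,0,0,0],[0,0,0.001,0,0,0],[0,0,0.001,0,0,0],[0,0,0.001,0,0,0],[0,0,0.001,0,0,0],[0,0,0.001,0,0,0]]' -1 10
python3 - <<'E'
from workcell import *
from h import *
s=read_state();R=s['tool_rot'];print(s['t'],s['eef_pos'],R.T@s['force'],R.T@s['moment'],s['opening'])
E
```

```text
t: 9.4
eef_pos: [0.5875, -0.0148, 0.1465]
tool_rot: [[0.0, -0.26, 0.966], [0.0, 0.966, 0.26], [-1.0, 0.0, 0.0]]
force: [4.1, 1.0, -1.0]
opening: 0.0143
9.4 [ 0.58748725 -0.01483419  0.14653502] [ 0.98185648 -0.11727351  4.23050039] [-0.02569246 -0.94678376 -0.11132455] 0.01434876902053257
```

```bash
python3 -m inch '[[0,0,0.001,0,0,0],[0,0,0.0015,0,0,0],[0,0,0.0015,0,0,0],[0,0,0.0015,0,0,0],[0,0,0.0015,0,0,0],[0,0,0.0015,0,0,0],[0,0,0.0015,0,0,0],[0,0,0.0015,0,0,0]]' -1 10
python3 - <<'E'
from workcell import *
from h import *
s=read_state();R=s['tool_rot'];print(s['t'],s['eef_pos'],R.T@s['force'],R.T@s['moment'],s['opening'])
E
```

```text
t: 10.4
eef_pos: [0.5877, -0.0148, 0.1461]
tool_rot: [[-0.002, -0.26, 0.966], [-0.001, 0.966, 0.26], [-1.0, -0.0, -0.003]]
force: [-6.0, 0.1, 3.1]
opening: 0.0146
10.4 [ 0.5877144  -0.01481683  0.14614275] [-3.08990865  1.63442554 -5.7387717 ] [0.010756   1.16261117 0.0871042 ] 0.014595814329696534
```

```bash
python3 -m inch '[[0,0,-0.0009,0,0,0],[0,-0.0007,-0.0009,0,0,0],[0,-0.0007,-0.0009,0.18,0,0],[0,-0.0007,-0.0009,0.36,0,0],[0,-0.0007,-0.0009,0.54,0,0],[0,-0.0007,-0.0009,0.72,0,0],[0,-0.0007,-0.0009,0.9,0,0],[0,-0.0007,-0.0009,1.08,0,0]]' -0.3 10
python3 -m inch '[[0,0,0,0.18,0,0],[0,0,0,0.36,0,0],[0,0,0,0.36,0,0],[0,0,0,0.36,0,0],[0,0,0,0.36,0,0],[0,0,0,0.36,0,0],[0,0,0,0.36,0,0],[0,0,0,0.36,0,0]]' -0.3 10
python3 -m inch '[[0,0,0,0,0,0],[0,0,0,0,0,0],[0,0,0,0,0,0],[0,0,0,0,0,0],[0,0,0,0,0,0],[0,0,0,0,0,0],[0,0,0,0,0,0],[0,0,0,0,0,0]]' -1 20
python3 - <<'E'
from workcell import *
from h import *
s=read_state();R=s['tool_rot'];print(s['t'],s['eef_pos'],R.T@s['force'],R.T@s['moment'],s['opening'],s['joint_positions'])
E
```

```text
t: 11.4
eef_pos: [0.5892, -0.0152, 0.1466]
tool_rot: [[0.002, 0.733, 0.68], [0.0, 0.68, -0.733], [-1.0, 0.002, 0.001]]
force: [0.1, -0.1, -0.2]
opening: 0.0326
t: 12.4
eef_pos: [0.5882, -0.0154, 0.1465]
tool_rot: [[0.0, 0.923, 0.384], [0.0, 0.384, -0.923], [-1.0, 0.0, -0.0]]
force: [0.0, 1.4, -0.7]
opening: 0.0331
t: 13.4
eef_pos: [0.5881, -0.015, 0.1465]
tool_rot: [[-0.0, 0.923, 0.384], [0.0, 0.384, -0.923], [-1.0, -0.0, -0.0]]
force: [-2.1, 2.8, 1.4]
opening: 0.014
13.4 [ 0.58806127 -0.01503472  0.14649527] [-1.40652353 -0.87956894 -3.3997301 ] [ 0.0081908   0.59163212 -0.03879721] 0.014044612506488247 [ 0.10002762  0.63966096 -0.19164051  1.76815306  0.16701817  0.74979344
 -1.35398   ]
```

```bash
python3 -m inch '[[-0.0004,0,-0.0003,-0.18,0,0],[-0.0007,0,-0.0003,-0.36,0,0],[-0.0011,0,-0.0003,-0.54,0,0],[-0.0014,0,-0.0003,-0.72,0,0],[-0.0018,0,-0.0003,-0.9,0,0],[-0.0022,0,-0.0003,-1.08,0,0],[-0.0025,0,-0.0003,-1.26,0,0],[-0.0029,0,-0.0003,-1.44,0,0]]' -1 25
python3 - <<'E'
from workcell import *
from h import *
s=read_state();R=s['tool_rot'];print(s['t'],s['eef_pos'],R.T@s['force'],R.T@s['moment'],s['opening'],s['joint_positions'])
E
```

```text
t: 14.4
eef_pos: [0.5876, -0.0148, 0.1492]
tool_rot: [[-0.001, -0.265, 0.964], [0.001, 0.964, 0.265], [-1.0, 0.001, -0.001]]
force: [-3.0, 2.8, 0.2]
opening: 0.0139
14.4 [ 0.58761341 -0.01480358  0.14924266] [-0.19910379  3.53093251 -2.15194107] [0.06827952 0.31912184 0.64009131] 0.013850890145549582 [ 0.34811421  0.69553576 -0.59877863  1.759071    0.50275965  0.84560189
 -0.21580131]
```

```bash
python3 -m inch '[[-0.0004,0,0,-0.18,0,0],[-0.0007,0,0,-0.36,0,0],[-0.0011,0,0,-0.54,0,0],[-0.0014,0,0,-0.72,0,0],[-0.0018,0,0,-0.9,0,0],[-0.0022,0,0,-1.08,0,0],[-0.0023,0,0,-1.24,0,0],[-0.0023,0,0,-1.3,0,0]]' -1 25
python3 - <<'E'
from workcell import *
from h import *
s=read_state();R=s['tool_rot'];print(s['t'],s['eef_pos'],R,R.T@s['force'],R.T@s['moment'],s['opening'],s['joint_positions'])
a=snapshot('scene')[:,:,::-1]
cv2.imwrite('pics/z5.png',cv2.resize(a[150:250,220:340],None,fx=5,fy=5,interpolation=cv2.INTER_CUBIC))
E
```

```text
t: 15.4
eef_pos: [0.5881, -0.0151, 0.1515]
tool_rot: [[-0.0, -1.0, 0.006], [0.001, 0.006, 1.0], [-1.0, 0.0, 0.001]]
force: [-1.7, 2.4, 1.4]
opening: 0.0138
15.4 [ 0.58807429 -0.01510774  0.15150725] [[-9.86753350e-05 -9.99982365e-01  5.93798010e-03]
 [ 9.00625061e-04  5.93788886e-03  9.99981965e-01]
 [-9.99999590e-01  1.04021449e-04  9.00023255e-04]] [-1.36553889  1.71507804  2.3852856 ] [ 0.14619104 -0.55257996  0.24725156] 0.01382615342589238 [ 0.52567525  0.80120958 -0.93730599  1.7515986   0.75990776  0.99587303
  0.85527676]
```

View pics/z5.png

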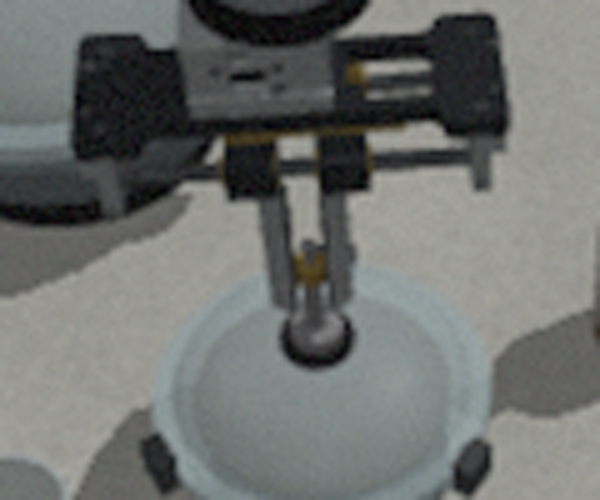

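```bash
python3 -m inch '[[0,0,0,0,0,0],[0,0,0,0,0,0],[0,0,0,0,0,0],[-0.02,0,0,0,0,0],[-0.04,0,0,0,0,0],[-0.0485,0,0,0,0,0],[-0.0485,0,0,0,0,0],[-0.0485,0,0,0,0,0]]' -0.4 10
python3 -m inch '[[0,0,0,0,0,0],[0,0,0,0,0,0],[0,0,0,0,0,0],[0,0,0,0,0,0],[0,0,0,0,0,0],[0,0,0,0,0,0],[0,0,0,0,0,0],[0,0,0,0,0,0]]' -1 20
python3 - <<'E'
from workcell import *
from h import *
s=read_state();R=s['tool_rot'];print(s['t'],s['eef_pos'],s['force'],R.T@s['moment'],s['opening'],s['joint_positions'])
a=snapshot('scene')[:,:,::-1]
cv2.imwrite('pics/z6.png',cv2.resize(a[150:250,220:340],None,fx=5,fy=5,interpolation=cv2.INTER_CUBIC))
E
```

```text
t: 16.45
eef_pos: [0.5878, -0.0154, 0.1999]
tool_rot: [[-0.001, -1.0, 0.008], [-0.0, 0.008, 1.0], [-1.0, 0.001, -0.0]]
force: [0.1, 0.5, -0.1]
opening: 0.0279
t: 17.45
eef_pos: [0.5881, -0.0151, 0.2002]
tool_rot: [[0.0, -1.0, 0.008], [-0.0, 0.008, 1.0], [-1.0, -0.0, -0.0]]
force: [-0.3, 0.2, 0.5]
opening: 0.0005
17.45 [ 0.58809692 -0.01511984  0.20020649] [-0.32521033  0.23621929  0.54606062] [ 0.0052243  -0.07850049 -0.14171266] 0.0004923298519916778 [ 0.54968934  0.74658883 -0.98219885  1.70569055  0.69566776  1.07878188
  0.90420131]
```

View pics/z6.png

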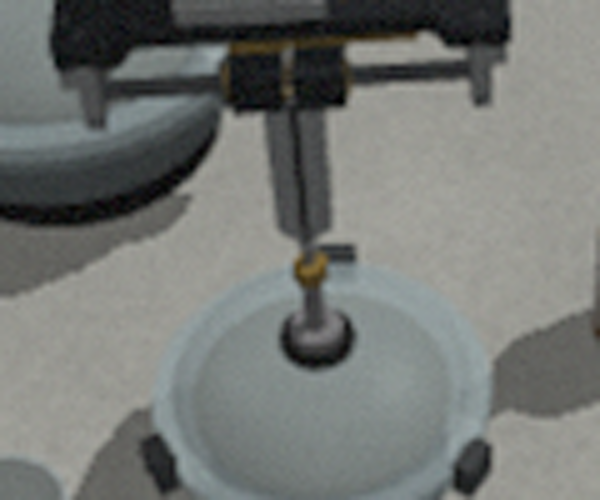

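```bash
python3 -m inch '[[0.005,0,0,0,0,0],[0.01,0,0,0,0,0],[0.011,0,0,0,0,0],[0.012,0,0,0,0,0],[0.013,0,0,0,0,0],[0.013,0,0,0,0,0],[0.013,0,0,0,0,0],[0.013,0,0,0,0,0]]' -1 20
python3 -m inch '[[0.0005,0,0,0,0,0],[0.001,0,0,0,0,0],[0.0015,0,0,0,0,0],[0.002,0,0,0,0,0],[0.0025,0,0,0,0,0],[0.0025,0,0,0,0,0],[0.0025,0,0,0,0,0],[0.0025,0,0,0,0,0]]' -1 20
```

```text
t: 18.5
eef_pos: [0.5881, -0.0152, 0.1873]
tool_rot: [[0.0, -1.0, 0.008], [-0.0, 0.008, 1.0], [-1.0, -0.0, -0.0]]
force: [-1.1, -0.9, 5.2]
opening: 0.0006
t: 19.5
eef_pos: [0.5881, -0.0151, 0.1855]
tool_rot: [[0.0, -1.0, 0.008], [-0.001, 0.008, 1.0], [-1.0, -0.0, -0.001]]
force: [-3.6, -1.3, 9.4]
opening: 0.0006
```

```bash
python3 -m inch '[[0.0005,0,0,0,0,0],[0.001,0,0,0,0,0],[0.001,0,0,0,0,0],[0.001,0,0,0,0,0],[0.001,0,0,0,0,0],[0.001,0,0,0,0,0],[0.001,0,0,0,0,0],[0.001,0,0,0,0,0]]' -1 20
python3 - <<'E'
from workcell import *
from h import *
s=read_state();R=s['tool_rot'];print(s['t'],s['eef_pos'],s['force'],R.T@s['moment'],s['opening'],s['joint_positions'])
a=snapshot('scene')[:,:,::-1]
cv2.imwrite('pics/z7.png',cv2.resize(a[150:250,220:340],None,fx=5,fy=5,interpolation=cv2.INTER_CUBIC))
E
```

```text
t: 20.5
eef_pos: [0.5882, -0.0151, 0.1853]
tool_rot: [[0.001, -1.0, 0.008], [-0.001, 0.008, 1.0], [-1.0, -0.001, -0.001]]
force: [-5.0, -1.1, 15.7]
opening: 0.0005
20.5 [ 0.58817868 -0.01509102  0.18533848] [-5.03635727 -1.07291126 15.71844717] [-0.01222123  0.41653964  0.98563867] 0.0005426122042647831 [ 0.54188562  0.76238854 -0.96881681  1.72148957  0.71612429  1.05269589
  0.88719951]
```

View pics/z7.png

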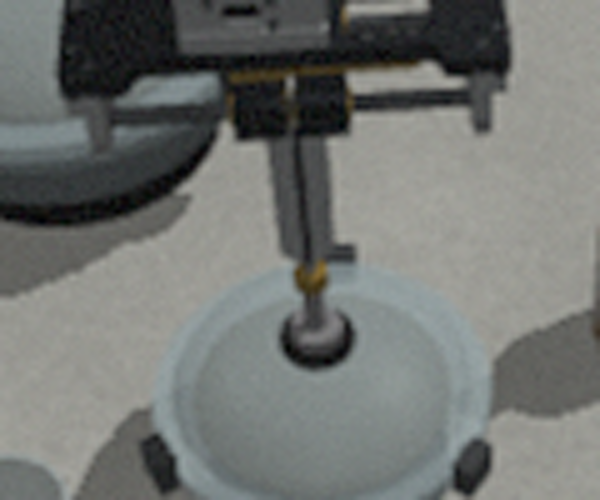

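The force jumped from 9 to 16 N with almost no travel, at the expected bottom height of 0.185. The tip is on its stop, so I'll hold there.

```bash
python3 -m inch '[[0.0004,0,0,0,0,0],[0.0004,0,0,0,0,0],[0.0004,0,0,0,0,0],[0.0004,0,0,0,0,0],[0.0004,0,0,0,0,0],[0.0004,0,0,0,0,0],[0.0004,0,0,0,0,0],[0.0004,0,0,0,0,0]]' -1 20
python3 -m inch '[[0,0,0,0,0,0],[0,0,0,0,0,0],[0,0,0,0,0,0],[0,0,0,0,0,0],[0,0,0,0,0,0],[0,0,0,0,0,0],[0,0,0,0,0,0],[0,0,0,0,0,0]]' -1 20
python3 -m inch '[[-0.001,0,0,0,0,0],[-0.003,0,0,0,0,0],[-0.006,0,0,0,0,0],[-0.01,0,0,0,0,0],[-0.0165,0,0,0,0,0],[-0.0165,0,0,0,0,0],[-0.0165,0,0,0,0,0],[-0.0165,0,0,0,0,0]]' -1 20
python3 -m inch '[[0,0,0,0,0,0],[0,0,0,0,0,0],[0,0,0,0,0,0],[0,0,0,0,0,0],[0,0,0,0,0,0],[0,0,0,0,0,0],[0,0,0,0,0,0],[0,0,0,0,0,0]]' -0.4 20
python3 - <<'E'
from workcell import *
from h import *
a=snapshot('scene')[:,:,::-1]
cv2.imwrite('pics/z8.png',cv2.resize(a[150:250,220:340],None,fx=5,fy=5,interpolation=cv2.INTER_CUBIC))
E
```

```text
t: 21.55
eef_pos: [0.5882, -0.0151, 0.1853]
tool_rot: [[0.001, -1.0, 0.008], [-0.001, 0.008, 1.0], [-1.0, -0.001, -0.001]]
force: [-5.5, -0.5, 17.8]
opening: 0.0006
t: 22.55
eef_pos: [0.5882, -0.0151, 0.1853]
tool_rot: [[0.001, -1.0, 0.008], [-0.001, 0.008, 1.0], [-1.0, -0.001, -0.001]]
force: [-4.7, -2.4, 17.2]
opening: 0.0003
t: 23.55
eef_pos: [0.588, -0.0151, 0.1996]
tool_rot: [[-0.0, -1.0, 0.008], [0.0, 0.008, 1.0], [-1.0, 0.0, 0.0]]
force: [0.2, 0.3, -0.6]
opening: 0.0007
t: 24.55
eef_pos: [0.5881, -0.0151, 0.1998]
tool_rot: [[0.0, -1.0, 0.008], [-0.0, 0.008, 1.0], [-1.0, -0.0, -0.0]]
force: [0.1, -0.1, 0.2]
opening: 0.0282
```

View pics/z8.png

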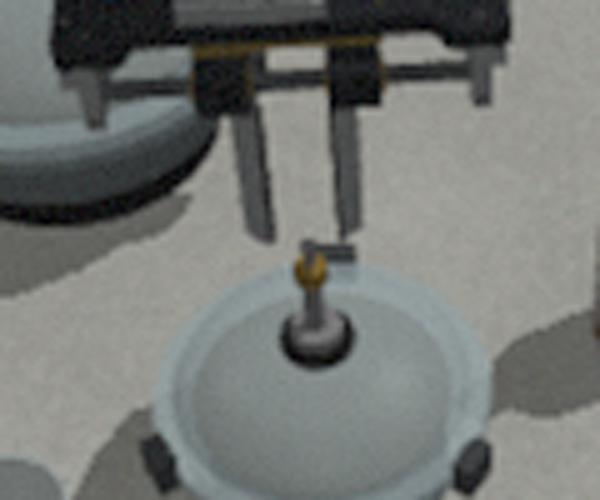

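The tip is back up at (307,243), with the nut still raised. I'll regrip the nut.

```bash
python3 -m inch '[[0.02,0,0,0,0,0],[0.04,0,0,0,0,0],[0.048,0,0,0,0,0],[0.048,0,0,0,0,0],[0.048,0,0,0,0,0],[0.048,0,0,0,0,0],[0.048,0,0,0,0,0],[0.048,0,0,0,0,0]]' -0.4 20
python3 -m inch '[[0,0,0,0,0,0],[0,0,0,0,0,0],[0,0,0,0,0,0],[0,0,0,0,0,0],[0,0,0,0,0,0],[0,0,0,0,0,0],[0,0,0,0,0,0],[0,0,0,0,0,0]]' -1 25
python3 -m inch '[[0.0004,0,0,0.18,0,0],[0.0007,0,0,0.36,0,0],[0.0011,0,0,0.54,0,0],[0.0014,0,0,0.72,0,0],[0.0018,0,0,0.9,0,0],[0.0022,0,0,1.08,0,0],[0.0025,0,0,1.26,0,0],[0.0029,0,0,1.44,0,0]]' -1 25
python3 -m inch '[[0.0004,0,0,0.18,0,0],[0.0007,0,0,0.36,0,0],[0.0011,0,0,0.54,0,0],[0.0014,0,0,0.72,0,0],[0.0018,0,0,0.9,0,0],[0.0022,0,0,1.08,0,0],[0.0023,0,0,1.26,0,0],[0.0023,0,0,1.34,0,0]]' -1 25
python3 - <<'E'
from workcell import *
from h import *
s=read_state();R=s['tool_rot'];print(s['t'],s['eef_pos'],R.T@s['force'],R.T@s['moment'],s['opening'],s['joint_positions'])
a=snapshot('scene')[:,:,::-1]
cv2.imwrite('pics/z9.png',cv2.resize(a[150:250,220:340],None,fx=5,fy=5,interpolation=cv2.INTER_CUBIC))
E
```

```text
t: 25.6
eef_pos: [0.5882, -0.0152, 0.152]
tool_rot: [[0.0, -1.0, 0.008], [-0.0, 0.008, 1.0], [-1.0, -0.0, -0.0]]
force: [0.1, 0.2, 0.3]
opening: 0.0282
t: 26.6
eef_pos: [0.5881, -0.0151, 0.1518]
tool_rot: [[0.0, -1.0, 0.008], [0.0, 0.008, 1.0], [-1.0, -0.0, 0.0]]
force: [-0.2, 0.2, 0.2]
opening: 0.0142
t: 27.6
eef_pos: [0.5877, -0.0155, 0.1489]
tool_rot: [[-0.001, -0.117, 0.993], [-0.001, 0.993, 0.117], [-1.0, -0.001, -0.001]]
force: [-1.0, -1.0, 1.7]
opening: 0.0144
t: 28.6
eef_pos: [0.5884, -0.0148, 0.1473]
tool_rot: [[0.001, 0.939, 0.344], [-0.0, 0.344, -0.939], [-1.0, 0.001, 0.001]]
force: [-0.3, -0.5, 4.3]
opening: 0.0143
28.6 [ 0.58843727 -0.01481849  0.14732158] [-4.33900045 -0.42226302  0.42360863] [ 0.04279196  0.08069376 -0.12354052] 0.01433705299502439 [ 0.09740432  0.63821228 -0.1885898   1.76785758  0.16499724  0.74977876
 -1.39555307]
```

View pics/z9.png

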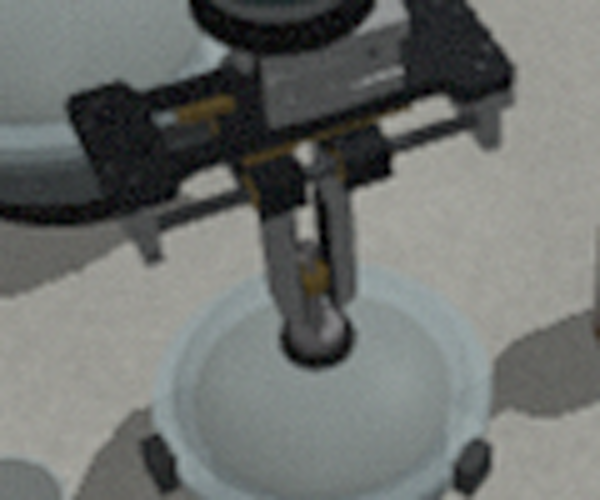

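```bash
python3 -m inch '[[0,0,0,0.1,0,0],[0,0,0,0.2,0,0],[0,0,0,0.3,0,0],[0,0,0,0.4,0,0],[0,0,0,0.4,0,0],[0,0,0,0.4,0,0],[0,0,0,0.4,0,0],[0,0,0,0.4,0,0]]' -1 25
python3 - <<'E'
from workcell import *
from h import *
s=read_state();R=s['tool_rot'];print(s['t'],s['eef_pos'],R.T@s['force'],R.T@s['moment'],s['opening'],s['joint_positions'],np.arctan2(R[1,2],R[0,2]))
E
```

```text
t: 29.65
eef_pos: [0.5889, -0.0152, 0.147]
tool_rot: [[0.002, 0.999, -0.046], [0.0, -0.046, -0.999], [-1.0, 0.002, -0.0]]
force: [2.5, -0.0, 5.3]
opening: 0.0137
29.65 [ 0.58893778 -0.0151667   0.14700944] [-5.28641684  2.54006891 -0.0776799 ] [ 0.01047113 -0.08139516  0.58540246] 0.013731710141977315 [ 0.02642576  0.63414165 -0.07570517  1.76968959  0.06651284  0.73833028
 -1.70030798] -1.6165658048644924
```

```bash
python3 -m inch '[[0,0,0,0,0,0],[0,0,0,0,0,0],[0,0,0,0,0,0],[0,0,0,0,0,0],[0,0,0,0,0,0],[0,0,0,0,0,0],[0,0,0,0,0,0],[0,0,0,0,0,0]]' -0.4 20
python3 - <<'E'
from workcell import *
from h import *
s=read_state();R=s['tool_rot'];print(s['t'],s['eef_pos'],R.T@s['force'],R.T@s['moment'])
a=snapshot('scene')[:,:,::-1]
cv2.imwrite('pics/s10.png',a)
k=[cv2.imread('pics/scene0.png'),a]
o=np.hstack([cv2.resize(i[185:240,260:310],None,fx=8,fy=8,interpolation=cv2.INTER_CUBIC) for i in k])
cv2.imwrite('pics/z10.png',o)
for z in(.142,.152,.147,.1522,.17): print(z,((proj('scene',[.588,-.015,z])-[260,185])*8).round())
E
```

```text
t: 30.65
eef_pos: [0.5881, -0.0151, 0.1466]
tool_rot: [[0.0, 0.999, -0.046], [-0.0, -0.046, -0.999], [-1.0, 0.0, 0.0]]
force: [0.1, -0.4, 0.2]
opening: 0.0284
30.65 [ 0.58810009 -0.01513736  0.1466151 ] [-0.20690023  0.08406939  0.38477959] [0.00364552 0.01724894 0.00080201]
0.142 [177. 172.]
0.152 [174. 149.]
0.147 [176. 161.]
0.1522 [174. 149.]
0.17 [170. 107.]
```

View pics/z10.png

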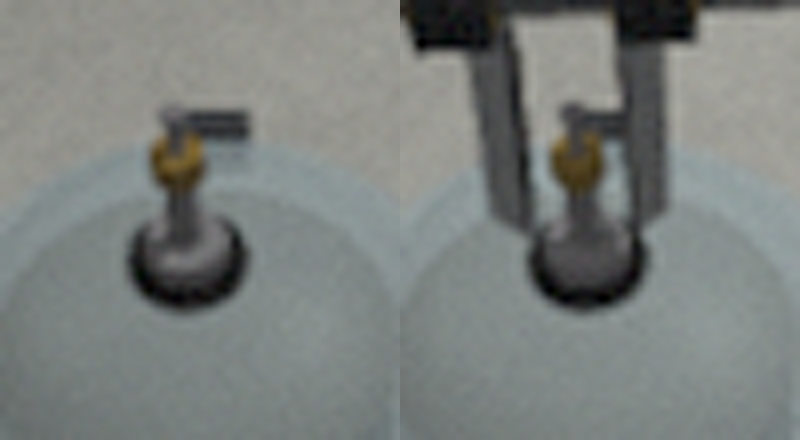

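```bash
cat > nut.py <<'E'
import cv2,numpy as np
def nut(a,full=True):
    # a: 5x crop [150:250,220:340]
    h=a.astype(float);w=np.clip((h[...,2]-h[...,0])-40,0,None)
    m=np.zeros(w.shape);m[225:310,270:350]=1;w=w*m
    y,x=np.mgrid[:w.shape[0],:w.shape[1]];c=w.sum()
    g=a[225:310,270:350]
    return (x*w).sum()/c,(y*w).sum()/c,c
def crop(a): return cv2.resize(a[150:250,220:340],None,fx=5,fy=5,interpolation=cv2.INTER_CUBIC)
E
python3 - <<'E'
from nut import *
for n in ['scene0','s1','s10']: print(n,nut(crop(cv2.imread(f'pics/{n}.png'))))
for n in ['z2','z6','z7','z8']: print(n,nut(cv2.imread(f'pics/{n}.png')))
E
```

```text
scene0 (np.float64(312.56301999254936), np.float64(273.3941388302496), np.float64(8053.0))
s1 (np.float64(311.7968337730871), np.float64(273.9649604221636), np.float64(9475.0))
s10 (np.float64(309.35092262868244), np.float64(273.0802848818388), np.float64(3089.0))
z2 (np.float64(309.89955156950674), np.float64(274.757399103139), np.float64(2230.0))
z6 (np.float64(312.1054407854367), np.float64(267.6500306811209), np.float64(9778.0))
z7 (np.float64(316.0145076201641), np.float64(274.16134232121925), np.float64(6824.0))
z8 (np.float64(314.0106532428003), np.float64(268.7267618824631), np.float64(8542.0))
```

The turn ended without the torque of a stop, and the nut looks about 1 mm high, so it probably slipped a little. I'll ratchet back, regrip harder and turn again.

```bash
python3 -m inch '[[0,0,0,-0.18,0,0],[0,0,0,-0.36,0,0],[0,0,0,-0.54,0,0],[0,0,0,-0.72,0,0],[0,0,0,-0.9,0,0],[0,0,0,-1.08,0,0],[0,0,0,-1.2,0,0],[0,0,0,-1.2,0,0]]' -0.4 20
python3 -m inch '[[0,0,0,0,0,0],[0,0,0,0,0,0],[0,0,0,0,0,0],[0,0,0,0,0,0],[0,0,0,0,0,0],[0,0,0,0,0,0],[0,0,0,0,0,0],[0,0,0,0,0,0]]' -1 40
python3 - <<'E'
from workcell import *
from h import *
s=read_state();R=s['tool_rot'];print(s['t'],s['eef_pos'],R.T@s['force'],R.T@s['moment'],s['opening'])
E
python3 -m inch '[[0.0002,0,0,0.1,0,0],[0.0004,0,0,0.2,0,0],[0.0006,0,0,0.3,0,0],[0.0008,0,0,0.4,0,0],[0.0008,0,0,0.5,0,0],[0.0008,0,0,0.5,0,0],[0.0008,0,0,0.5,0,0],[0.0008,0,0,0.5,0,0]]' -1 40
python3 - <<'E'
from workcell import *
from h import *
s=read_state();R=s['tool_rot'];print(s['t'],s['eef_pos'],R.T@s['force'],R.T@s['moment'],s['opening'],s['joint_positions'],np.arctan2(R[1,2],R[0,2]))
E
```

```text
t: 31.7
eef_pos: [0.588, -0.0153, 0.1465]
tool_rot: [[-0.0, 0.407, 0.914], [0.0, 0.914, -0.407], [-1.0, 0.0, -0.0]]
force: [-0.5, 0.3, 0.4]
opening: 0.0283
t: 32.7
eef_pos: [0.5878, -0.015, 0.1465]
tool_rot: [[-0.001, 0.405, 0.914], [0.0, 0.914, -0.405], [-1.0, -0.0, -0.001]]
force: [-1.7, 0.5, 1.0]
opening: 0.0138
32.7 [ 0.58778054 -0.01500783  0.14652839] [-1.04326608 -0.22500946 -1.79340623] [-0.02036366  0.52908937  0.00200429] 0.013786347033454455
t: 33.7
eef_pos: [0.5879, -0.015, 0.1459]
tool_rot: [[-0.0, 0.793, 0.609], [0.0, 0.609, -0.793], [-1.0, -0.0, -0.0]]
force: [-3.2, 0.2, 4.7]
opening: 0.0134
33.7 [ 0.58785681 -0.01504704  0.14592201] [-4.6872061  -2.36652931 -2.123377  ] [ 0.03135943  0.67220814 -0.62176187] 0.013398969819046197 [ 0.15344204  0.64717753 -0.27660903  1.767388    0.24093424  0.76055661
 -1.16163277] -0.916132400834858
```

```bash
python3 -m inch '[[0,0,0,0.15,0,0],[0,0,0,0.3,0,0],[0,0,0,0.45,0,0],[0,0,0,0.6,0,0],[0,0,0,0.75,0,0],[0,0,0,0.85,0,0],[0,0,0,0.85,0,0],[0,0,0,0.85,0,0]]' -1 40
python3 - <<'E'
from workcell import *
from h import *
for i in range(3):
  s=read_state();R=s['tool_rot'];print(s['t'],s['eef_pos'],R.T@s['force'],R.T@s['moment'],s['opening'],np.arctan2(R[1,2],R[0,2]));snapshot('top')
E
```

```text
t: 34.7
eef_pos: [0.5893, -0.0155, 0.1461]
tool_rot: [[0.002, 0.981, -0.193], [-0.0, -0.193, -0.981], [-1.0, 0.002, -0.0]]
force: [-0.3, 0.1, 2.9]
opening: 0.0137
34.7 [ 0.58926002 -0.01547016  0.1460978 ] [-2.90990035 -0.32004744 -0.07918568] [ 0.00228137 -0.0615376   0.04678608] 0.013740888287400187 -1.7655130846400642
34.75 [ 0.58926803 -0.01544765  0.1461159 ] [-2.80625191 -0.16244955  0.80195665] [ 0.05679759 -0.02551632  0.14784164] 0.013572305236016664 -1.7658692181686177
34.8 [ 0.58923973 -0.01543039  0.14609376] [-3.03884187  0.71537497  0.70768187] [ 0.03450821 -0.07686994  0.17713202] 0.01337104848008455 -1.7662013911069718
```

```bash
python3 -m inch '[[0,0,0,0,0,0],[0,0,0,0,0,0],[0,0,0,-0.18,0,0],[0,0,0,-0.36,0,0],[0,0,0,-0.54,0,0],[0,0,0,-0.72,0,0],[0,0,0,-0.8,0,0],[0,0,0,-0.8,0,0]]' -0.2 20
python3 - <<'E'
from workcell import *
from h import *
from nut import *
s=read_state();R=s['tool_rot'];print(s['t'],s['eef_pos'],R.T@s['force'],R.T@s['moment'],s['opening'],np.arctan2(R[1,2],R[0,2]))
a=snapshot('scene')[:,:,::-1];cv2.imwrite('pics/s11.png',a);print(nut(crop(a)))
k=[cv2.imread('pics/scene0.png'),a]
o=np.hstack([cv2.resize(i[185:240,260:310],None,fx=8,fy=8,interpolation=cv2.INTER_CUBIC) for i in k])
cv2.imwrite('pics/z11.png',o)
E
```

```text
t: 35.85
eef_pos: [0.5877, -0.0152, 0.1454]
tool_rot: [[-0.001, 0.824, 0.567], [0.0, 0.567, -0.824], [-1.0, -0.001, -0.001]]
force: [-0.4, 0.8, 0.2]
opening: 0.0372
35.85 [ 0.58765902 -0.0151552   0.14540856] [-0.1952153   0.07825292 -0.90246714] [ 0.03166658 -0.04501779 -0.00560065] 0.03721058253311455 -0.9678941537218283
(np.float64(310.3645122440787), np.float64(276.64953833801684), np.float64(2491.0))
```

View pics/z11.png

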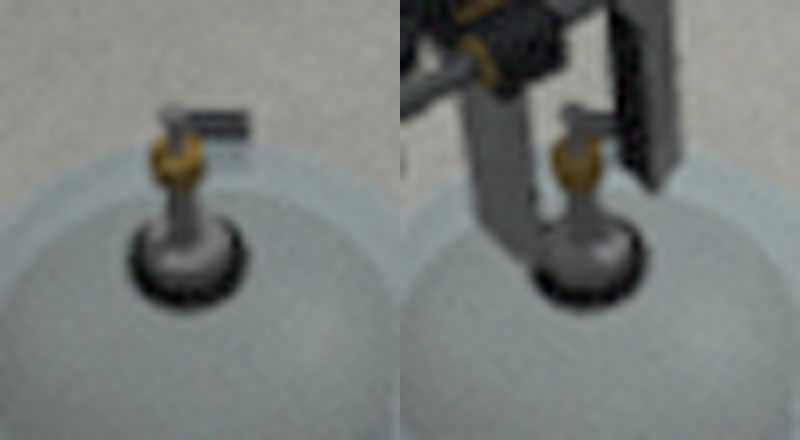

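```bash
python3 -m inch '[[-0.001,0,0,-0.18,0,0],[-0.001,0,0,-0.36,0,0],[-0.001,0,0,-0.54,0,0],[-0.001,0,0,-0.7,0,0],[-0.001,0,0,-0.7,0,0],[-0.001,0,0,-0.7,0,0],[-0.001,0,0,-0.7,0,0],[-0.001,0,0,-0.7,0,0]]' -0.2 20
python3 -m inch '[[0,0,0,0,0,0],[0,0,0,0,0,0],[0,0,0,0,0,0],[0,0,0,0,0,0],[0,0,0,0,0,0],[0,0,0,0,0,0],[0,0,0,0,0,0],[0,0,0,0,0,0]]' -1 35
python3 -m inch '[[0,0,0,0.08,0,0],[0,0,0,0.16,0,0],[0,0,0,0.24,0,0],[0,0,0,0.32,0,0],[0,0,0,0.4,0,0],[0,0,0,0.48,0,0],[0,0,0,0.56,0,0],[0,0,0,0.64,0,0]]' -1 35
python3 - <<'E'
from workcell import *
from h import *
for i in range(2):
  s=read_state();R=s['tool_rot'];print(s['t'],s['eef_pos'],R.T@s['force'],R.T@s['moment'],s['effort'][6],s['opening'],np.arctan2(R[1,2],R[0,2]));snapshot('top')
E
python3 -m inch '[[0,0,0,0.08,0,0],[0,0,0,0.16,0,0],[0,0,0,0.24,0,0],[0,0,0,0.32,0,0],[0,0,0,0.4,0,0],[0,0,0,0.48,0,0],[0,0,0,0.56,0,0],[0,0,0,0.64,0,0]]' -1 35
python3 - <<'E'
from workcell import *
from h import *
for i in range(2):
  s=read_state();R=s['tool_rot'];print(s['t'],s['eef_pos'],R.T@s['force'],R.T@s['moment'],s['effort'][6],s['opening'],np.arctan2(R[1,2],R[0,2]));snapshot('top')
E
```

```text
t: 36.9
eef_pos: [0.5881, -0.015, 0.1468]
tool_rot: [[0.0, 0.264, 0.964], [-0.0, 0.964, -0.264], [-1.0, -0.0, 0.0]]
force: [-0.2, 0.7, 0.6]
opening: 0.0374
t: 37.9
eef_pos: [0.5878, -0.015, 0.1467]
tool_rot: [[-0.001, 0.264, 0.965], [0.0, 0.965, -0.264], [-1.0, -0.0, -0.001]]
force: [-2.9, 1.1, 0.8]
opening: 0.0138
t: 38.9
eef_pos: [0.5877, -0.0152, 0.1468]
tool_rot: [[-0.001, 0.789, 0.615], [-0.0, 0.615, -0.789], [-1.0, -0.001, -0.0]]
force: [-2.7, 1.6, 3.8]
opening: 0.0139
38.9 [ 0.58772182 -0.01515198  0.14679341] [-3.82246988 -1.17880688 -2.88467612] [ 0.13978996  0.36561753 -0.47502413] 0.5871056020259857 0.013912764763131061 -0.9085374754578767
38.95 [ 0.58774427 -0.01515337  0.1469183 ] [-2.92370348 -1.54418693 -2.3648551 ] [ 0.04009839  0.50842821 -0.45533284] 0.07384509779512882 0.014168915243653131 -0.9116245896821741
t: 40.0
eef_pos: [0.5878, -0.0151, 0.1468]
tool_rot: [[-0.001, 1.0, 0.023], [-0.0, 0.023, -1.0], [-1.0, -0.001, 0.0]]
force: [-2.5, 0.4, 1.7]
opening: 0.014
40.0 [ 0.58778415 -0.01512784  0.1467761 ] [-1.68312466 -2.49650871 -0.4283392 ] [ 0.01144185  0.19607878 -0.5983494 ] 0.4759145714342594 0.013980290132649491 -1.547655456867816
40.05 [ 0.58776827 -0.01511991  0.14678627] [-2.46699808 -3.70766735 -0.29800038] [ 0.01681132  0.27617781 -0.63624394] -0.04023795132525265 0.013857813598869059 -1.5500053729676224
```

```bash
python3 -m inch '[[0,0,0,0,0,0],[0,0,0,0,0,0],[-0.02,0,0,-0.1,0,0],[-0.05,0,0,-0.28,0,0],[-0.06,0,0,-0.46,0,0],[-0.06,0,0,-0.64,0,0],[-0.06,0,0,-0.64,0,0],[-0.06,0,0,-0.64,0,0]]' -0.3 20
python3 - <<'E'
from workcell import *
from h import *
from nut import *
A=[snapshot('scene')[:,:,::-1] for i in range(3)]
for a in A: print(nut(crop(a)))
a=A[0];cv2.imwrite('pics/s12.png',a)
k=[cv2.imread('pics/scene0.png'),a]
o=np.hstack([cv2.resize(i[185:240,260:310],None,fx=8,fy=8,interpolation=cv2.INTER_CUBIC) for i in k])
cv2.imwrite('pics/z12.png',o)
E
```

```text
t: 41.1
eef_pos: [0.5881, -0.0154, 0.2066]
tool_rot: [[-0.0, 0.79, 0.614], [-0.0, 0.614, -0.79], [-1.0, -0.0, 0.0]]
force: [-1.0, -0.8, -0.5]
opening: 0.0329
(np.float64(312.6214356838961), np.float64(273.6771974291663), np.float64(11047.0))
(np.float64(312.70212571845633), np.float64(273.6272237934495), np.float64(10961.0))
(np.float64(313.013270666298), np.float64(273.69864528614875), np.float64(10851.0))
```

View pics/z12.png

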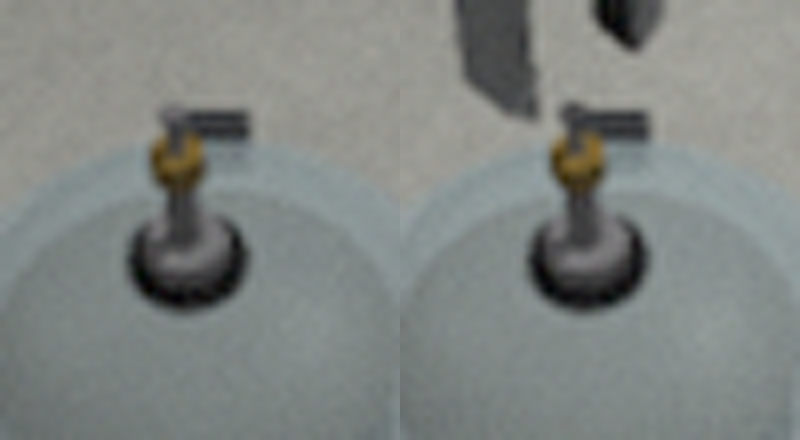

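The nut's brass centroid is at row 273.65, against 273.4–274.0 at the start and about 268 when unscrewed, so it is essentially down. I'll do one more firm pass to make sure it's seated.

```bash
python3 -m inch '[[0.02,0,0,-0.18,0,0],[0.045,0,0,-0.36,0,0],[0.06,0,0,-0.5,0,0],[0.06,0,0,-0.5,0,0],[0.06,0,0,-0.5,0,0],[0.06,0,0,-0.5,0,0],[0.06,0,0,-0.5,0,0],[0.06,0,0,-0.5,0,0]]' -0.3 20
python3 -m inch '[[0,0,0,0,0,0],[0,0,0,0,0,0],[0,0,0,0,0,0],[0,0,0,0,0,0],[0,0,0,0,0,0],[0,0,0,0.1,0,0],[0,0,0,0.2,0,0],[0,0,0,0.3,0,0]]' -1 50
python3 -c "
from workcell import *
s=read_state();R=s['tool_rot'];print(R.T@s['force'],R.T@s['moment'],s['effort'][6])"
python3 -m inch '[[0,0,0,0.1,0,0],[0,0,0,0.2,0,0],[0,0,0,0.3,0,0],[0,0,0,0.4,0,0],[0,0,0,0.5,0,0],[0,0,0,0.6,0,0],[0,0,0,0.7,0,0],[0,0,0,0.8,0,0]]' -1 50
python3 -c "
from workcell import *
s=read_state();R=s['tool_rot'];print(R.T@s['force'],R.T@s['moment'],s['effort'][6])"
python3 -m inch '[[0,0,0,0,0,0],[0,0,0,0,0,0],[0,0,0,0,0,0],[-0.02,0,0,0,0,0],[-0.05,0,0,-0.18,0,0],[-0.06,0,0,-0.36,0,0],[-0.06,0,0,-0.54,0,0],[-0.06,0,0,-0.54,0,0]]' -0.3 20
python3 - <<'E'
from workcell import *
from h import *
from nut import *
A=[snapshot('scene')[:,:,::-1] for i in range(3)]
for a in A: print(nut(crop(a)))
a=A[0];cv2.imwrite('pics/s13.png',a)
E
```

```text
t: 42.25
eef_pos: [0.5882, -0.0151, 0.1472]
tool_rot: [[0.001, 0.396, 0.918], [-0.0, 0.918, -0.396], [-1.0, 0.0, 0.001]]
force: [0.1, 0.6, 0.5]
opening: 0.0329
t: 43.25
eef_pos: [0.5884, -0.0144, 0.1469]
tool_rot: [[0.001, 0.651, 0.759], [0.001, 0.759, -0.651], [-1.0, 0.001, 0.0]]
force: [-1.2, 1.5, 2.7]
opening: 0.0135
[-2.65129469  0.33234669 -1.85939136] [0.07612259 0.37490162 0.00461829] 0.7948281057178974
t: 44.25
eef_pos: [0.5898, -0.015, 0.1474]
tool_rot: [[0.004, 0.998, 0.061], [-0.0, 0.061, -0.998], [-1.0, 0.004, 0.0]]
force: [1.0, -0.9, 2.5]
opening: 0.0131
[-2.50436763  0.96881305  0.91900402] [ 0.00691653 -0.06355813  0.19996665] 0.7345034927129745
t: 45.25
eef_pos: [0.5879, -0.0154, 0.2068]
tool_rot: [[-0.0, 0.824, 0.566], [0.0, 0.566, -0.824], [-1.0, 0.0, -0.0]]
force: [-0.2, 0.9, 0.3]
opening: 0.033
(np.float64(313.12778904665316), np.float64(273.1422776006954), np.float64(10353.0))
(np.float64(313.3183464091732), np.float64(273.3546570106618), np.float64(9942.0))
(np.float64(313.4717416378316), np.float64(273.0036699171647), np.float64(9537.0))
```

```bash
python3 -m inch '[[-0.05,0,0,0.1,0,0],[-0.1,0,0,0.2,0,0],[-0.127,0,0,0.3,0,0],[-0.127,0,0,0.34,0,0],[-0.127,0,0,0.34,0,0],[-0.127,0,0,0.34,0,0],[-0.127,0,0,0.34,0,0],[-0.127,0,0,0.34,0,0]]' 0 20
python3 - <<'E'
from workcell import *
from h import *
from nut import *
A=[snapshot('scene')[:,:,::-1] for i in range(6)]
print(np.mean([nut(crop(a)) for a in A],0),np.std([nut(crop(a)) for a in A],0))
m=np.mean(A,0).astype(np.uint8);cv2.imwrite('pics/s14.png',m)
print('avg',nut(crop(m)))
for n in ('scene0','s1'):
  r=cv2.imread(f'pics/{n}.png');print(n,nut(crop(r)))
  P=lambda i:i[190:216,272:294].astype(np.float32).mean(2)
  for ch,f in (('g',P),('rb',lambda i:(i[190:216,272:294,2].astype(np.float32)-i[190:216,272:294,0]))):
    print(ch,cv2.phaseCorrelate(f(r),f(m),cv2.createHanningWindow((22,26),cv2.CV_32F)))
o=np.hstack([cv2.resize(i[185:240,265:300],None,fx=7,fy=7,interpolation=cv2.INTER_CUBIC) for i in (cv2.imread('pics/scene0.png'),cv2.imread('pics/s1.png'),m)])
cv2.imwrite('pics/z14.png',o)
E
```

```text
t: 46.4
eef_pos: [0.5879, -0.0152, 0.3332]
tool_rot: [[-0.001, 0.965, 0.261], [0.0, 0.261, -0.965], [-1.0, -0.001, -0.0]]
force: [-0.7, -0.3, -0.2]
opening: 0.0469
[  312.30271416   273.24141459 10355.16666667] [1.22577517e-01 1.73634525e-01 1.86329830e+02]
avg (np.float64(312.3928536938677), np.float64(273.2226943505553), np.float64(10355.0))
scene0 (np.float64(312.56301999254936), np.float64(273.3941388302496), np.float64(8053.0))
g ((0.14523606629500385, 0.2792082565023879), 1.026478232608901)
rb ((-0.09615528172631471, 0.5255032558146748), 0.889254594290698)
s1 (np.float64(311.7968337730871), np.float64(273.9649604221636), np.float64(9475.0))
g ((-0.0659991498177952, 0.20669871354390956), 1.03655406869488)
rb ((-0.24602101351980998, 0.303691813360345), 0.9633862604329615)
```

View pics/z14.png

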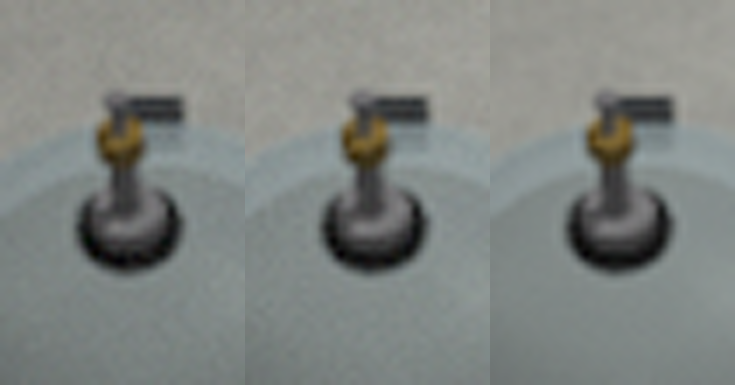

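```bash
cat > e.py <<'E'
from workcell import *
import numpy as np
s=read_state();R=s['tool_rot'];print(s['t'],(R.T@s['force']).round(2),(R.T@s['moment']).round(3),'eff',s['effort'].round(2),'q7',s['joint_positions'][6].round(3),s['joint_velocities'][6].round(3),'yaw',np.arctan2(R[1,2],R[0,2]).round(3))
E
python3 e.py
python3 -m inch '[[0,0,0,-0.1,0,0],[0,0,0,-0.2,0,0],[0,0,0,-0.3,0,0],[0,0,0,-0.4,0,0],[0,0,0,-0.5,0,0],[0,0,0,-0.6,0,0],[0,0,0,-0.7,0,0],[0,0,0,-0.8,0,0]]' -0.3 20
python3 e.py
python3 -m inch '[[0.05,0,0,0.1,0,0],[0.1,0,0,0.2,0,0],[0.14,0,0,0.3,0,0],[0.167,0,0,0.4,0,0],[0.187,0,0,0.5,0,0],[0.187,0,0,0.6,0,0],[0.187,0,0,0.7,0,0],[0.187,0,0,0.8,0,0]]' -0.3 20
python3 e.py
```

```text
46.7 [-0.03 -0.09 -0.67] [ 0.035  0.041 -0.02 ] eff [ 1.000e-02 -4.676e+01 -1.280e+00 -2.050e+01 -1.000e-02 -7.000e-02
  0.000e+00] q7 -1.41 -0.0 yaw -1.307
t: 47.7
eef_pos: [0.5881, -0.0152, 0.3339]
tool_rot: [[0.0, 0.483, 0.876], [-0.0, 0.876, -0.483], [-1.0, 0.0, 0.0]]
force: [0.4, 0.1, -0.3]
opening: 0.033
47.7 [0.33 0.25 0.36] [ 0.008 -0.101 -0.03 ] eff [ -0.62 -46.77  -2.78 -20.35  -0.15  -0.05  -0.74] q7 -0.693 0.705 yaw -0.504
t: 48.7
eef_pos: [0.5883, -0.0151, 0.1468]
tool_rot: [[0.0, 0.966, 0.258], [0.0, 0.258, -0.966], [-1.0, 0.0, -0.0]]
force: [0.3, 0.2, -0.9]
opening: 0.0327
48.7 [ 0.88  0.36 -0.08] [ 0.023  0.023 -0.013] eff [ 7.500e-01 -5.159e+01 -1.290e+00 -1.507e+01  2.000e-01 -5.000e-02
  6.400e-01] q7 -1.426 -0.609 yaw -1.31
```

```bash
python3 -m inch '[[0,0,0,0,0,0],[0,0,0,0,0,0],[0,0,0,0,0,0],[0,0,0,0,0,0],[0,0,0,0,0,0],[0,0,0,0,0,0],[0,0,0,0,0,0],[0,0,0,0,0,0]]' -1 30
python3 e.py
python3 -m inch '[[0,0,0,0,0,0],[0,0,0,0,0,0],[0,0,0,0,0,0],[0,0,0,0,0,0],[0,0,0,0,0,0],[0,0,0,0.02,0,0],[0,0,0,0.04,0,0],[0,0,0,0.06,0,0]]' -1 30
python3 e.py; python3 -c "
from workcell import *; snapshot('top')"; python3 e.py;python3 -c "
from workcell import *; snapshot('top')"; python3 e.py;python3 -c "
from workcell import *; snapshot('top')"; python3 e.py
```

```text
t: 49.7
eef_pos: [0.5881, -0.015, 0.1468]
tool_rot: [[0.0, 0.965, 0.261], [0.0, 0.261, -0.965], [-1.0, 0.0, -0.0]]
force: [-0.3, 1.6, 1.7]
opening: 0.0137
49.7 [-1.71  0.15 -1.61] [-0.008  0.171  0.037] eff [ 4.800e-01 -5.152e+01 -3.600e-01 -1.491e+01  1.600e-01  1.000e-02
 -2.000e-02] q7 -1.423 -0.0 yaw -1.307
t: 50.7
eef_pos: [0.5881, -0.0151, 0.1468]
tool_rot: [[0.0, 0.98, 0.201], [0.0, 0.201, -0.98], [-1.0, 0.0, -0.0]]
force: [1.4, 1.2, -0.2]
opening: 0.014
50.7 [ 0.16  1.61 -0.84] [-0.001  0.239  0.168] eff [  0.95 -51.75   0.07 -14.79   0.29   0.17   0.09] q7 -1.47 -0.121 yaw -1.368
50.75 [ 0.54  0.9  -0.74] [-0.012  0.296  0.179] eff [ 7.900e-01 -5.177e+01  1.800e-01 -1.478e+01  2.800e-01  1.700e-01
 -3.000e-02] q7 -1.471 0.025 yaw -1.369
50.8 [ 0.82  0.84 -1.62] [0.034 0.201 0.189] eff [  0.75 -51.77   0.19 -14.76   0.26   0.17  -0.09] q7 -1.47 0.011 yaw -1.368
50.85 [-0.13  1.3  -1.59] [0.051 0.265 0.189] eff [ 7.300e-01 -5.177e+01  1.700e-01 -1.476e+01  2.800e-01  1.800e-01
 -2.000e-02] q7 -1.47 0.004 yaw -1.367
```

```bash
python3 -m inch '[[0,0,0,0.05,0,0],[0,0,0,0.1,0,0],[0,0,0,0.15,0,0],[0,0,0,0.2,0,0],[0,0,0,0.25,0,0],[0,0,0,0.3,0,0],[0,0,0,0.3,0,0],[0,0,0,0.3,0,0]]' -1 30
python3 e.py; python3 - <<'E'
from workcell import *
from nut import *
a=snapshot('scene')[:,:,::-1];cv2.imwrite('pics/z15.png',crop(a))
E
python3 e.py
```

```text
t: 51.85
eef_pos: [0.5881, -0.0152, 0.1466]
tool_rot: [[-0.0, 0.995, -0.095], [-0.0, -0.095, -0.995], [-1.0, -0.0, 0.0]]
force: [1.4, 0.5, -3.3]
opening: 0.0138
51.85 [ 3.27  1.35 -0.59] [0.041 0.248 0.361] eff [ 4.500e-01 -5.337e+01  1.050e+00 -1.490e+01  2.000e-01  5.000e-01
  1.000e-02] q7 -1.699 -0.002 yaw -1.666
51.9 [ 3.77  1.57 -1.2 ] [0.017 0.265 0.315] eff [ 4.700e-01 -5.347e+01  1.040e+00 -1.491e+01  2.000e-01  5.300e-01
  1.000e-02] q7 -1.699 -0.003 yaw -1.667
```

View pics/z15.png

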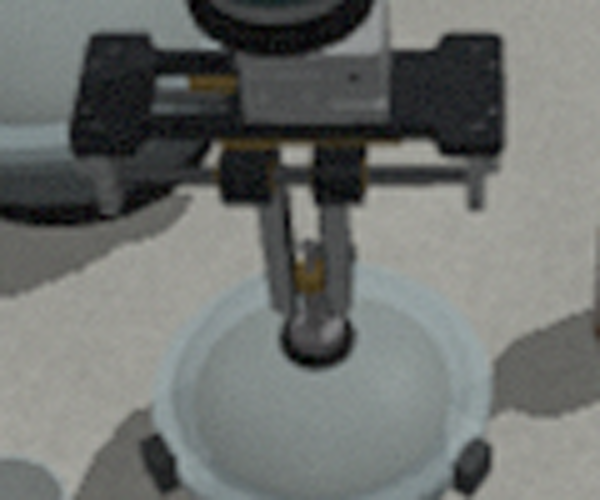

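```bash
python3 -m inch '[[0.0001,0,0,0.05,0,0],[0.0002,0,0,0.1,0,0],[0.0003,0,0,0.15,0,0],[0.0004,0,0,0.2,0,0],[0.0004,0,0,0.25,0,0],[0.0004,0,0,0.3,0,0],[0.0004,0,0,0.3,0,0],[0.0004,0,0,0.3,0,0]]' -1 30
python3 e.py
python3 -m inch '[[0,0,0,0.05,0,0],[0,0,0,0.1,0,0],[0,0,0,0.15,0,0],[0,0,0,0.2,0,0],[0,0,0,0.25,0,0],[0,0,0,0.3,0,0],[0,0,0,0.35,0,0],[0,0,0,0.4,0,0]]' -1 30
python3 e.py
```

```text
t: 52.9
eef_pos: [0.5873, -0.015, 0.1465]
tool_rot: [[-0.001, 0.923, -0.385], [0.0, -0.385, -0.923], [-1.0, -0.001, 0.0]]
force: [-3.5, 1.4, 2.1]
opening: 0.0138
52.9 [-2.05 -3.75  0.06] [ 0.038  0.158 -0.708] eff [ 6.900e-01 -5.043e+01  2.440e+00 -1.596e+01  4.100e-01 -1.000e+00
  4.000e-02] q7 -1.927 -0.003 yaw -1.966
t: 53.9
eef_pos: [0.5874, -0.0148, 0.1463]
tool_rot: [[-0.001, 0.7, -0.714], [0.0, -0.714, -0.7], [-1.0, -0.001, 0.001]]
force: [-1.5, 2.0, 1.5]
opening: 0.0134
53.9 [-1.51 -2.49 -0.32] [-0.304  0.069 -0.637] eff [ 1.520e+00 -5.104e+01  4.040e+00 -1.579e+01  2.200e-01 -8.200e-01
 -1.000e-02] q7 -2.232 -0.298 yaw -2.367
```

The moment about the tool axis is now −0.30 N m, the first real reaction from a stop. I'll confirm with a little more turn.

```bash
python3 -m inch '[[0,0,0,0.05,0,0],[0,0,0,0.1,0,0],[0,0,0,0.15,0,0],[0,0,0,0.2,0,0],[0,0,0,0.2,0,0],[0,0,0,0.2,0,0],[0,0,0,0.2,0,0],[0,0,0,0.2,0,0]]' -1 30
python3 e.py
python3 -m inch '[[0,0,0,0.02,0,0],[0,0,0,0.04,0,0],[0,0,0,0.06,0,0],[0,0,0,0.08,0,0],[0,0,0,0.1,0,0],[0,0,0,0.12,0,0],[0,0,0,0.14,0,0],[0,0,0,0.16,0,0]]' -1 30
python3 e.py
```

```text
t: 54.9
eef_pos: [0.588, -0.0156, 0.1464]
tool_rot: [[-0.0, 0.543, -0.839], [-0.0, -0.839, -0.543], [-1.0, 0.0, 0.0]]
force: [-1.7, -2.2, 1.4]
opening: 0.0138
54.9 [-1.44  0.88  2.63] [ 0.011 -0.31   0.   ] eff [-8.000e-01 -5.066e+01  3.110e+00 -1.535e+01 -2.800e-01 -4.600e-01
  4.000e-02] q7 -2.384 -0.003 yaw -2.567
t: 55.9
eef_pos: [0.5879, -0.0156, 0.1463]
tool_rot: [[-0.0, 0.401, -0.916], [-0.001, -0.916, -0.401], [-1.0, 0.0, 0.0]]
force: [-2.6, -5.1, -0.6]
opening: 0.014
55.9 [0.57 3.67 4.44] [-0.039 -0.733  0.677] eff [ -2.43 -51.52   1.99 -15.99  -1.06  -0.37   0.09] q7 -2.506 -0.122 yaw -2.729
```

```bash
python3 -m inch '[[0,0,0,0,0,0],[0,0,0,0,0,0],[-0.03,0,0,0,0,0],[-0.08,0,0,-0.18,0,0],[-0.13,0,0,-0.36,0,0],[-0.187,0,0,-0.54,0,0],[-0.187,0,0,-0.72,0,0],[-0.187,0,0,-0.9,0,0]]' -0.1 20
python3 - <<'E'
from workcell import *
from h import *
from nut import *
A=[snapshot('scene')[:,:,::-1] for i in range(6)]
V=[nut(crop(a)) for a in A];print(np.mean(V,0),np.std(V,0))
m=np.mean(A,0).astype(np.uint8);cv2.imwrite('pics/s16.png',m)
ref=cv2.imread('pics/s14.png')
P=lambda i:i[190:216,272:294].astype(np.float32).mean(2)
Q=lambda i:i[190:216,272:294,2].astype(np.float32)-i[190:216,272:294,0]
W=cv2.createHanningWindow((22,26),cv2.CV_32F)
for n in('scene0','s1','s14'):
  r=cv2.imread(f'pics/{n}.png');print(n,cv2.phaseCorrelate(P(r),P(m),W),cv2.phaseCorrelate(Q(r),Q(m),W))
# brass column profile along rows
for n in('scene0','s1','s12','s13','s14','s16'):
  r=Q(cv2.imread(f'pics/{n}.png'))[:, 6:15].mean(1);print(n,r.round()[8:22])
r=cv2.imread('pics/z8.png');r=cv2.resize(r,(120,100),interpolation=cv2.INTER_AREA)[40:66,52:74].astype(float);print('z8',(r[...,2]-r[...,0])[:,6:15].mean(1).round()[8:22])
E
```

```text
t: 56.9
eef_pos: [0.5888, -0.0139, 0.3347]
tool_rot: [[0.003, 0.969, -0.246], [0.001, -0.246, -0.969], [-1.0, 0.003, -0.002]]
force: [0.5, 0.1, -0.6]
opening: 0.0422
[  312.02826284   273.74582724 11200.        ] [8.48536699e-02 1.64588825e-01 2.09304404e+02]
scene0 ((0.14143856414944267, 0.42315592622149545), 1.0004479318489263) ((-0.1238504946073693, 0.6657478219185062), 0.8418138343610881)
s1 ((-0.037697870889530805, 0.2774868156384134), 1.0096068286601407) ((-0.28356159595192487, 0.44501671529100406), 0.9679093287314897)
s14 ((-0.0055194881496181125, 0.6312612651471667), 0.9820097272778735) ((-0.07165831439084513, 0.7036387914827973), 1.0133398572603862)
scene0 [ 4. -1. -2.  6. 21. 29. 35. 39. 29. 17.  7. -3. -4. -2.]
s1 [ 4. -1. -0.  6. 22. 30. 36. 41. 31. 21.  7. -3. -5. -3.]
s12 [ 3. -0. -1.  8. 25. 33. 38. 44. 31. 19.  7. -3. -4. -3.]
s13 [ 3. -1. -1.  7. 25. 32. 38. 43. 28. 15.  3. -5. -5. -3.]
s14 [ 4. -1. -1.  8. 25. 31. 38. 44. 27. 15.  3. -3. -4. -3.]
s16 [ 4. -1. -1.  6. 25. 30. 39. 46. 29. 17.  7. -2. -4. -3.]
z8 [ 3. -1.  7. 23. 32. 34. 37. 30. 20.  6. -4. -5. -4. -3.]
```

The image suggests the nut is down to within about 0.2 rad. An off-centre release may roll it back slightly, so I'll make one last pass and relax the grip to 3 N before opening. At 3 N the pads can't turn the nut.

```bash
python3 -m inch '[[0.05,0,0,-0.18,0,0],[0.1,0,0,-0.36,0,0],[0.15,0,0,-0.5,0,0],[0.18,0,0,-0.5,0,0],[0.1865,0,0,-0.5,0,0],[0.1865,0,0,-0.5,0,0],[0.1865,0,0,-0.5,0,0],[0.1865,0,0,-0.5,0,0]]' -0.5 20
python3 -m inch '[[0,0,0,0,0,0],[0,0,0,0,0,0],[0,0,0,0,0,0],[0,0,0,0,0,0],[0,0,0,0,0,0],[0,0,0,0.04,0,0],[0,0,0,0.08,0,0],[0,0,0,0.12,0,0]]' -1 25
python3 e.py
python3 -m inch '[[0,0,0,0.06,0,0],[0,0,0,0.12,0,0],[0,0,0,0.18,0,0],[0,0,0,0.24,0,0],[0,0,0,0.3,0,0],[0,0,0,0.36,0,0],[0,0,0,0.42,0,0],[0,0,0,0.48,0,0]]' -1 25
python3 e.py
```

```text
t: 58.2
eef_pos: [0.5889, -0.015, 0.1482]
tool_rot: [[0.002, 0.97, 0.241], [-0.0, 0.241, -0.97], [-1.0, 0.002, 0.001]]
force: [-0.3, -0.4, 0.4]
opening: 0.0236
t: 59.2
eef_pos: [0.5884, -0.015, 0.1471]
tool_rot: [[0.001, 0.993, 0.121], [-0.0, 0.121, -0.993], [-1.0, 0.001, 0.0]]
force: [-0.3, 1.8, 4.5]
opening: 0.014
59.2 [-4.52 -0.05 -1.77] [-0.193  0.172  0.113] eff [  0.99 -48.81   1.23 -13.62   0.12   0.06   0.06] q7 -1.459 -0.241 yaw -1.449
t: 60.2
eef_pos: [0.5881, -0.0153, 0.1469]
tool_rot: [[0.0, 0.936, -0.352], [-0.0, -0.352, -0.936], [-1.0, 0.0, 0.0]]
force: [0.0, -0.1, 3.4]
opening: 0.0137
60.2 [-3.42  0.05  0.12] [-0.162  0.11  -0.021] eff [ 8.400e-01 -4.911e+01  2.580e+00 -1.379e+01  1.000e-01 -3.000e-02
  2.000e-01] q7 -1.826 -0.359 yaw -1.93
```

There is steady slip torque (−0.19 and −0.16 N m) from the start of the turn, no side force and no downward pull. The nut is on its stop. Relax the grip, open and retreat.

```bash
python3 -m inch '[[0,0,0,0.02,0,0],[0,0,0,0.02,0,0],[0,0,0,0.02,0,0],[0,0,0,0.02,0,0],[0,0,0,0.02,0,0],[0,0,0,0.02,0,0],[0,0,0,0.02,0,0],[0,0,0,0.02,0,0]]' -1 3
python3 e.py
python3 -m inch '[[0,0,0,0,0,0],[0,0,0,0,0,0],[0,0,0,0,0,0],[-0.03,0,0,0,0,0],[-0.08,0,0,0,0,0],[-0.13,0,0,0,0,0],[-0.18,0,0,0,0,0],[-0.187,0,0,0,0,0]]' -0.1 3
python3 - <<'E'
from workcell import *
from h import *
from nut import *
A=[snapshot('scene')[:,:,::-1] for i in range(6)]
V=[nut(crop(a)) for a in A];print(np.mean(V,0),np.std(V,0))
m=np.mean(A,0).astype(np.uint8);cv2.imwrite('pics/s17.png',m)
Q=lambda i:i[190:216,272:294,2].astype(np.float32)-i[190:216,272:294,0]
for n in('scene0','s1','s14','s16','s17'):
  r=Q(cv2.imread(f'pics/{n}.png'))[:, 6:15].mean(1)[11:19];print(n,r.round(),(r*np.arange(8)).sum()/r.sum())
E
```

```text
t: 61.2
eef_pos: [0.5879, -0.0152, 0.1468]
tool_rot: [[-0.0, 0.93, -0.367], [-0.0, -0.367, -0.93], [-1.0, -0.0, 0.0]]
force: [1.8, 0.4, -3.8]
opening: 0.0148
61.2 [ 3.82  1.58 -1.01] [-0.045  0.098  0.286] eff [-1.900e-01 -5.308e+01  2.670e+00 -1.495e+01 -6.000e-02  3.900e-01
 -2.000e-02] q7 -1.838 -0.001 yaw -1.947
t: 62.2
eef_pos: [0.5899, -0.0154, 0.3379]
tool_rot: [[0.008, 0.93, -0.368], [0.0, -0.368, -0.93], [-1.0, 0.007, -0.003]]
force: [0.1, -0.5, -0.5]
opening: 0.0425
[ 311.93626527  273.90847548 9610.        ] [7.10179271e-02 1.64336421e-01 1.25157234e+02]
scene0 [ 6. 21. 29. 35. 39. 29. 17.  7.] 3.495163378254509
s1 [ 6. 22. 30. 36. 41. 31. 21.  7.] 3.520524498623499
s14 [ 8. 25. 31. 38. 44. 27. 15.  3.] 3.2725158487532657
s16 [ 6. 25. 30. 39. 46. 29. 17.  7.] 3.4192650553334576
s17 [ 6. 22. 30. 37. 42. 32. 20.  7.] 3.5229982958246575
```

View pics/s17.png

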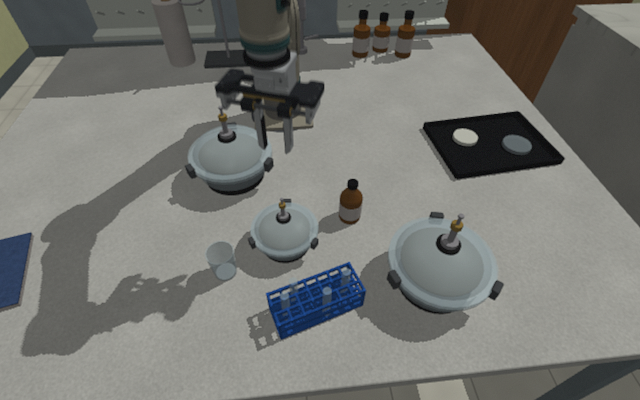

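The nut profile now matches the start image (3.523 against 3.521 px). Bottle (350,202), beaker (222,262) and rack (316,299) are where they were, and the gripper is clear.

```bash
python3 -c "
from workcell import *
robot.finish_job();print(read_state()['t'])"
```

```text
the job is handed in; nothing more can be done
the job is handed in; nothing more can be done
```

The job is done and handed in at about 62.5 s of the 72 s.

- **Unscrewing:** I turned the lock nut of the smallest desiccator (the middle one) anticlockwise by 2.74 rad, about 0.14 rad past its stop. It rose about 5 mm.
- **Pressing:** I pressed the tip with the closed fingertips to its bottom stop. The tool sat at 0.1853 m, with 0.185 m expected, and the force rose to 16–18 N. I held it there for more than 2 s, then lifted off and saw the tip spring back up.
- **Screwing down:** This took several regrips, because the early passes gave no stop torque. One image put the nut about 1 mm high; I think an off-centre release rolled it back. On the last pass the resisting torque was steady at −0.16 to −0.19 N m. I relaxed the grip to 3 N before opening, so that the release could not turn the nut again.

**Last checks:**
- The nut's height in the final image matches the start image (3.523 against 3.495 and 3.521 px).
- The bottle, beaker and rack look unmoved.
- The gripper is about 0.15 m above the valve and touches nothing.

**Where the checks disagreed:** the wrist torque was noisy and often near zero while the nut was slipping. I relied on the final pass and the nut's height in the images to judge that it was seated.

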